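# Step the filter wheel four clicks and fire the shutter

### The job

On the microscope's dark blue lamp unit, push the orange wing of the filter dial gently round with a fingertip, clockwise seen from above, exactly four clicks on from where it now stands, without going past the fourth click and without gripping it. When the dial rests on that click, press the green shutter button fully down with a fingertip and let it come up again. Leave the other things on the bench where they stand.

Things in the scene. Friction and masses are not known exactly. Their poses are not given: they have to be found in the camera images.
- lamp_unit: Fixed filter-wheel lamp unit: dark blue box, pale top plate at z = 60 mm, 140 mm along its x, 220 mm along its y (-75 to +145). Origin on the bench below the dial's axis; own z up, own x to its light tube (dark, 48 mm diameter, 48 mm beyond the box at y = 0, top at 54 mm), own y to its green button. Its yaw lies within 0.5 rad
- dial_center (a point): Point on the dial's vertical axis at the upper face of the black dial disc (104 mm diameter, this face 68 mm above the bench). A hub of 26 mm diameter rises 20 mm above it. Eight short black marks on the pale plate around the disc show where the wing points at each click stop
- wing_tip (a point): Top of the dial's orange wing near its outer end: 48 mm from the axis, 90 mm above the bench. The wing is an upright radial plate 10 mm thick, from the hub to 51 mm from the axis, 22 mm tall above the disc, centred on the line from the axis through this point; its flat flanks can be pushed sideways
- dial (a joint): Turn of the dial (rad), growing clockwise seen from above. Eight sprung click stops at 0, 0.524 ... 3.665 (30 degrees apart), end stops just beyond; starts in one of the first four. At 0 the wing points 15 degrees left of the unit's own x. Leaving a stop takes about 5 N at 40 mm radius; past half-way (0.26 rad) the dial snaps on by itself into the next stop and stays
- shutter (a joint): Travel of the green shutter button in m: 0 up, 0.006 fully down; it springs back up. Fully down takes 5 N
- shutter_top (a point): Centre of the top of the green shutter button (28 mm diameter, in a black collar of 44 mm diameter), 18 mm above the unit's top plate, at own y = 115 mm of the lamp unit; it is pressed straight down
- objective: microscope objective standing upright, bright steel, 30 mm wide, 46 mm tall, 25 to 40 mm in front of the lamp unit. Bystander, loose; origin at the centre of its underside
- oil_bottle: small amber bottle, 32 mm wide, 72 mm tall, behind the shutter button's end of the lamp unit. Bystander, loose; origin at the centre of its underside
- slide_case: blue flat slide case, 55 x 85 x 22 mm, in front of the lamp unit. Bystander, loose; origin at the centre of its underside
- specimen: black resin specimen puck with a brass-coloured section on it, 32 mm wide, 22 mm tall, behind the lamp unit beside its light tube. Bystander, loose; origin at the centre of its underside
- eyepiece: black eyepiece standing upright, 34 mm wide, 53 mm tall, beside the dial end of the lamp unit. Bystander, loose; origin at the centre of its underside
- mount_box: brown and white carton, 70 x 90 x 28 mm, at one side of the bench. Bystander, loose; origin at the centre of its underside
- cleaner_jar: white jar with a blue cap, 60 mm wide, 75 mm tall, at one side of the bench. Bystander, loose; origin at the centre of its underside

How it is judged:
On the way, in this order (a step that is already met when the one before it is completed fails the run):
1. the dial rests on the fourth click from its start (distance of wing_tip from where it was at the start of the episode between 0.0798 and 0.0862 m and velocity of joint dial between -0.1 and 0.1 rad/s), for 0.2 s.
2. the shutter button is pressed down (distance of wing_tip from where it was at the start of the episode between 0.0798 and 0.0862 m and value of joint shutter above 0.0045 m), for 0.05 s.
3. the shutter button is up again (distance of wing_tip from where it was at the start of the episode between 0.0798 and 0.0862 m and value of joint shutter below 0.0015 m), for 0.1 s.
At the end, for the whole second after the job is handed in: The dial rests on the fourth click from its start (within about 7 degrees), the shutter button has been pressed at least 4.5 mm down after that and is up again, and every bystander stands within 15 mm of where it stood (all of step 3 and velocity of joint dial between -0.1 and 0.1 rad/s and distance of each of objective, oil_bottle, slide_case, specimen, eyepiece, mount_box, cleaner_jar from where it was at the start of the episode below 0.015 m and angle between each of objective, oil_bottle, slide_case, specimen, eyepiece, mount_box, cleaner_jar's own z axis and vertical below 0.3 rad); the robot touches nothing.
It fails at once if the dial goes past the fourth click (distance of wing_tip from where it was at the start of the episode above 0.0895 m).
It fails at once if the dial is gripped or forced (more than 25 N) (contact force between dial and the fingers above 25 N).
It fails at once if the dial or the button is worked with the arm or hand instead of the fingers (contact force between any of dial, shutter and the arm above 4 N).
It fails at once if the shutter button is pressed before the dial is on the fourth click (value of joint shutter above 0.003 m and not (distance of wing_tip from where it was at the start of the episode between 0.0798 and 0.0862 m)).
It fails at once if a bystander is shifted, lifted or tipped (distance of any of objective, oil_bottle, slide_case, specimen, eyepiece, mount_box, cleaner_jar from where it was at the start of the episode above 0.015 m or angle between any of objective, oil_bottle, slide_case, specimen, eyepiece, mount_box, cleaner_jar's own z axis and vertical above 0.3 rad).
It also fails if it takes over 48 s, if anything falls off the work surface, if the arm or the gripper's body presses on something with over 40 N, if the wrist force passes 120 N, or if a joint passes its speed limit or range.

### The arm

A 6-joint arm with a two-finger parallel gripper is mounted at the origin on the work surface. World frame = base frame: x ahead of the robot, y to its left, z up, the work surface at z = 0. Lengths are in m, angles in rad, forces in N, time in s.
With the tool pointing down it reaches from about 0.4 to 0.825 m from the base axis. Payload 7 kg.
Tool frame: the origin (TCP) lies midway between the tips of the shut fingers; the grasp point (between the pads) lies 19 mm behind it; z points along the fingers, y is the line along which they close (so a half turn about z gives the same grasp; the last joint's range is limited). The gripper opens to 88 mm and grips with 3 to 60 N. Pads are 19 mm wide; open, the fingers measure 130 mm over their backs; the gripper's body (78 mm by 193 mm) begins 47 mm behind the grasp point.
Start: joints at [1.551, 0.359, 0.012, 0, -1.224, -0.288], TCP at [0.205, 0.643, 0.227] pointing down, gripper open.
Joint ranges: [-3.07, 3.07], [-1.43, 2.12], [-1.02, 1.25], [-3.03, 1.67], [-3.05, -0], [-3.03, 3.03]. Speed limits (rad/s): [2.39, 2.39, 3.01, 3.14, 3.14, 3.14].

### API

Orientations are given as [roll, pitch, yaw] about the fixed x, y, z axes, in that order (R = Rz(yaw) Ry(pitch) Rx(roll)).
In Python, from station import arm gives the robot as it stands. The module is installed in compiled form; this text tells all that it offers.
- The arm moves only by the tool carry_out, never from a script. Its argument "commands" is a list of rows, each a list of 4 numbers: the shift along the world's x, y, z in units of 50 mm (1.0 is 50 mm), then the turn about the world's z in units of 6 degrees (1.0 is 6 degrees). A call has exactly 10 rows; each row is the pose to reach, as a shift and turn from the pose commanded when the call began; what a row does not reach only later rows make up. A row lasts 1/8 s, in which the tool goes at most 62.5 mm and 10.7 degrees, less where a joint would pass 70% of its speed; a pose out of reach is approached as far as the arm can. A call with a gripper value outside its range is refused whole. "claw" is the closure, from 0 (fully open) to 1 (shut), set as the call begins (left out, the last holds). The fingers move at their own pace and stop on an object; "force" is the grip in N (left out, the last holds). Time passes only in rows, so rows that repeat a pose let the fingers close, or fill a call up. It gives the time, the measured TCP pose, the force, the opening and the grip force at its end, in the units of the state.
- arm.get_state(): the state, without advancing time (a new reading comes with each control period).
- arm.grab_frame(name): name is "scene" or "top"; returns a dict with "pixels" (400x640x3 uint8, red, green, blue), "fx", "fy", "cx", "cy" (pixels), "eye" and "orientation" of the camera in the world. Camera axes: x right, y down, z forward; pixel columns grow to the right and rows downward; lengths in m; the calibration is good to about 2 mm. A picture is of the moment at which its call begins. There is no depth.
- arm.job_done(): hands the job in; it is judged then, once.
Trained networks look in a picture, given as the dict that the camera call returned (one of the last four; its "shot" number tells which), for a name from the list of things; names that differ only in an ending like _2 or _b are one class to them, and where a whole thing is asked for, a point or a joint stands for the part that bears it (a point fixed in the world has none). Each returns a list of dicts, best first, with "conf" (0 to 1); they miss things now and then, are a little off and sometimes report something else, mostly with a low value. They report only what shows in the picture. A call takes as long as a camera call.
- arm.regions_of(picture, query): "pixels" (400x640 bool, what is visible of it) and "uv" ([column, row] in pixels, amid what is visible of it).
- arm.mark_of(picture, query): "uv" ([column, row] in pixels: a listed point, or the origin of a listed thing).
The state is a dict: "t": time; "q": joint angles; "qd": joint speeds; "joint_efforts": joint torques, N m; "eef_pos": TCP position; "ee_rot": TCP orientation; "force": force on the tool from outside, world axes, zero at the start; "moment": the same for the moment, N m; "width": finger opening in m; "gripper_force": force on a finger pad.
Only numpy, scipy, OpenCV 4.12 (cv2) and the standard library are available. Lean on these libraries where they do the work, as an engineer would, in place of code of your own. Each camera call takes 0.05 s, during which the arm holds its last target. There are 200 camera calls.

## Working session

There is one attempt and no reset: what is moved stays moved. The work goes in short steps, Python scripts to look and compute and a tool call to move; the robot and the scene stay as the last step left them, time stands still between calls to the robot, and variables do not carry over. Pictures are saved under pics/ and viewed, at most 12 in all, crops included, and the job is handed in when it is done.

Besides the shell and the picture viewer there is one more tool, called after ">>>" as name(argument=value, ...), one argument or row to a line, values as JSON. carry_out: Moves the arm, as the interface text tells. Its arguments: {"type":"object","properties":{"commands":{"type":"array","items":{"type":"array","items":{"type":"number"}}},"claw":{"type":"number"},"force":{"type":"number"}},"required":["commands"]}

```bash
mkdir -p pics; cat > h.py <<'E'
import numpy as np, cv2
from scipy.spatial.transform import Rotation as R
from station import arm
def ori(o):
    o=np.array(o,float)
    if o.shape==(3,3): return o
    return R.from_euler('xyz',o).as_matrix() if o.size==3 else R.from_quat(o).as_matrix()
def ray(f,uv):
    d=ori(f['orientation'])@np.array([(uv[0]-f['cx'])/f['fx'],(uv[1]-f['cy'])/f['fy'],1]); return np.array(f['eye']),d
def atz(f,uv,z):
    e,d=ray(f,uv); return e+d*(z-e[2])/d[2]
def proj(f,p):
    c=ori(f['orientation']).T@(np.array(p)-f['eye']); return [f['fx']*c[0]/c[2]+f['cx'],f['fy']*c[1]/c[2]+f['cy']]
def save(f,n): cv2.imwrite('pics/'+n,cv2.cvtColor(f['pixels'],cv2.COLOR_RGB2BGR))
E
python3 - <<'E'
from h import *
Z=dict(lamp_unit=0,dial_center=.068,wing_tip=.09,shutter_top=.078,objective=0,oil_bottle=0,slide_case=0,specimen=0,eyepiece=0,mount_box=0,cleaner_jar=0)
for n in ('top','scene'):
    f=arm.grab_frame(n); save(f,n+'0.png'); print(n,f['eye'],f['orientation'])
    for k,z in Z.items():
        m=arm.mark_of(f,k)
        for r in m[:2]: print(k,round(r['conf'],2),np.round(r['uv'],1),np.round(atz(f,r['uv'],z),4))
print(arm.get_state())
E
```

```text
top [0.32824832 0.02347556 1.27481905] [-2.93874353  0.00471348 -1.62648907]
lamp_unit 0.78 [354.8 209.2] [ 0.55   -0.1108  0.    ]
dial_center 0.62 [355.3 202.4] [ 0.5561 -0.1063  0.068 ]
wing_tip 0.58 [359.5 189.3] [ 0.5858 -0.1174  0.09  ]
shutter_top 0.57 [317.8 220. ] [ 0.5136 -0.0051  0.078 ]
objective 0.55 [374.8 242.7] [ 0.4546 -0.1582  0.    ]
oil_bottle 0.48 [309.8 181.3] [0.6362 0.0088 0.    ]
slide_case 0.83 [341.7 266.8] [ 0.3948 -0.0637  0.    ]
specimen 0.61 [359.5 164.3] [ 0.6774 -0.1337  0.    ]
specimen 0.32 [308.5 182.1] [0.6341 0.0126 0.    ]
eyepiece 0.6 [396.3 194.7] [ 0.5843 -0.229   0.    ]
mount_box 0.79 [171.4 243.5] [0.4835 0.3953 0.    ]
mount_box 0.68 [356.3 204.1] [ 0.5641 -0.1161  0.    ]
cleaner_jar 0.71 [462.3 238.8] [ 0.4518 -0.3969  0.    ]
scene [ 1.32264339 -0.13145122  0.61422919] [-2.17940928 -0.00876323  1.38955941]
lamp_unit 0.56 [268.6 217. ] [ 0.5419 -0.1185  0.    ]
dial_center 0.64 [269.6 201.3] [ 0.566  -0.1131  0.068 ]
wing_tip 0.64 [272.2 198.6] [ 0.5865 -0.1068  0.09  ]
objective 0.49 [254.2 196.8] [ 0.4427 -0.1523  0.    ]
oil_bottle 
[... 356 characters left out ...]
.4032  0.    ]
{'t': 1.2, 'q': array([ 1.55112323e+00,  3.58602768e-01,  1.18810903e-02, -1.97096883e-05,
       -1.22410917e+00, -2.88102214e-01]), 'qd': array([ 4.99503944e-04, -6.89891865e-05, -6.08120772e-04,  1.18332161e-03,
       -1.97217891e-04, -1.11547416e-03]), 'joint_efforts': array([ 4.62884000e-04, -5.82399631e+01,  2.93296266e+01,  7.00239301e+00,
        1.25316987e-02, -2.79305624e-05]), 'eef_pos': array([0.20448629, 0.64324079, 0.22654765]), 'ee_rot': array([ 3.14155429e+00,  7.96450819e-06, -3.07782010e-01]), 'force': array([-0.19269616,  1.29383806,  0.71650719]), 'moment': array([ 0.01312444,  0.00653461, -0.01853008]), 'gripper_force': 0.0, 'width': 0.08738955232870281}
```

View pics/top0.png

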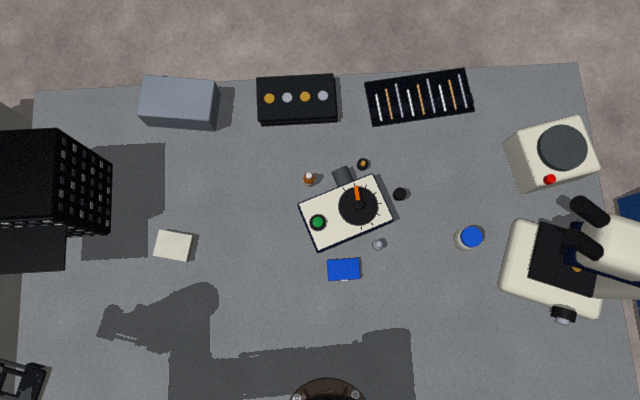

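View pics/scene0.png

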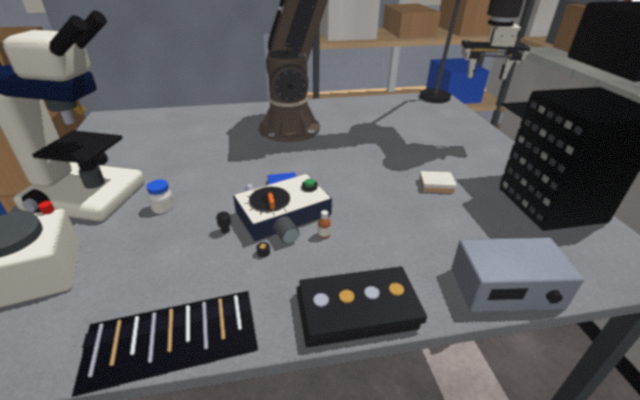

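```bash
python3 - <<'E'
from h import *
for n in ('top','scene'):
    f=arm.grab_frame(n); im=f['pixels']; hsv=cv2.cvtColor(im,cv2.COLOR_RGB2HSV)
    p0=proj(f,[.555,-.11,.07]); x0,y0=int(p0[0])-75,int(p0[1])-60
    box=np.zeros(im.shape[:2],bool); box[y0:y0+120,x0:x0+150]=1
    o=box&(hsv[...,0]<16)&(hsv[...,1]>170)&(hsv[...,2]>110)
    g=box&(hsv[...,0]>50)&(hsv[...,0]<85)&(hsv[...,1]>120)&(hsv[...,2]>50)
    for nm,m,z in (('orange',o,.085),('green',g,.077)):
        nl,lab,st,c=cv2.connectedComponentsWithStats(m.astype(np.uint8))
        if nl<2: print(nm,'none');continue
        i=1+np.argmax(st[1:,4]); print(n,nm,st[i],c[i],atz(f,c[i],z).round(4))
        if nm=='orange':
            ys,xs=np.nonzero(lab==i); P=np.array([atz(f,(a,b),.085)[:2] for a,b in zip(xs,ys)])
            w,v=np.linalg.eigh(np.cov(P.T)); print('axis',np.degrees(np.arctan2(v[1,1],v[0,1])))
    # pale plate top outline
    if n=='top':
        p=box&(im.min(2)>170); nl,lab,st,c=cv2.connectedComponentsWithStats(p.astype(np.uint8)); i=1+np.argmax(st[1:,4])
        ys,xs=np.nonzero(lab==i); P=np.array([atz(f,(a,b),.06)[:2] for a,b in zip(xs,ys)],np.float32)*1000
        r=cv2.minAreaRect(P); print(r, cv2.boxPoints(r).round(1))
    crop=cv2.resize(im[y0:y0+120,x0:x0+150],None,fx=5,fy=5,interpolation=cv2.INTER_CUBIC)
    cv2.imwrite(f'pics/{n}_c.png',crop[...,::-1]); print(n,x0,y0)
    for k,z in (('dial_center',.068),('wing_tip',.09),('shutter_top',.078)):
        m=arm.mark_of(f,k)
        for q in m[:1]: print(k,q['conf'],np.round(q['uv'],1),atz(f,q['uv'],z).round(4))
E
```

```text
top orange [354 186   6  14  58] [356.29310345 192.5862069 ] [ 0.5787 -0.1091  0.085 ]
axis -174.82997038953053
top green [312 216  11  12 100] [317.14 221.6 ] [ 0.5097 -0.0032  0.077 ]
((535.7325439453125, -78.70966339111328), (130.4435577392578, 210.17828369140625), 19.4671630859375) [[ 439.2   -1.4]
 [ 509.3 -199.5]
 [ 632.2 -156.1]
 [ 562.2   42.1]]
top 281 142
dial_center 0.89 [354.7 204.2] [ 0.5514 -0.1044  0.068 ]
wing_tip 0.83 [360.9 184.6] [ 0.5981 -0.122   0.09  ]
shutter_top 0.58 [320.2 223.8] [ 0.5033 -0.0107  0.078 ]
scene orange [268 193   6  15  64] [270.875   199.53125] [ 0.5828 -0.1101  0.085 ]
axis -178.36166964615083
scene green [305 180  10   6  49] [309.24489796 182.57142857] [ 0.5122 -0.0045  0.077 ]
scene 195 137
wing_tip 0.91 [270.3 200.7] [ 0.5943 -0.112   0.09  ]
shutter_top 0.68 [434.1 187.1] [0.589  0.3114 0.078 ]
```

View pics/top_c.png

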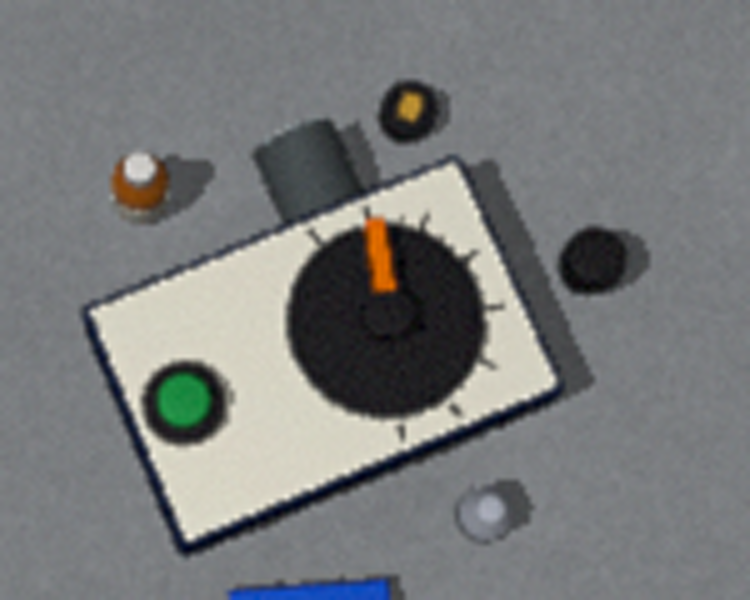

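The top crop shows the lamp unit turned about 19.5° with the wing on the second mark, pointing about 4.5° from world x. The dial centre is at about (0.549, −0.112) and the button at about (0.511, −0.004). In the crop, the dial is near (387,318), the wing tip near (375,222) and the green button near (183,401). I'll push with the fingers shut, tool y radial, on the wing's +y flank.

>>> carry_out(
  commands=[
    [0.7, -1.3, 0, -1.1],
    [1.4, -2.6, 0, -2.2],
    [2.1, -3.9, 0, -3.3],
    [2.8, -5.2, 0, -4.4],
    [3.4, -6.4, 0, -5.5],
    [4, -7.6, 0, -6.6],
    [4.6, -8.8, 0, -7.7],
    [5.2, -10, 0, -8.8],
    [5.8, -11, 0, -9.9],
    [6.4, -12, 0, -11.3],
  ],
  claw=1,
  force=10,
)

```text
t: 2.85
eef_pos: [0.4979, 0.0892, 0.2272]
ee_rot: [-3.14, 0.001, -1.495]
force: [1.1, 0.8, -0.2]
width: 0.0006
gripper_force: 0.0
```

>>> carry_out(
  commands=[
    [0.3, -0.6, 0, 0],
    [0.7, -1.3, 0, 0],
    [1, -2, 0, 0],
    [1.3, -2.56, 0, 0],
    [1.3, -2.56, -0.6, 0],
    [1.3, -2.56, -1.2, 0],
    [1.3, -2.56, -1.8, 0],
    [1.3, -2.56, -2.2, 0],
    [1.3, -2.56, -2.2, 0],
    [1.3, -2.56, -2.2, 0],
  ],
)

```text
t: 4.1
eef_pos: [0.5628, -0.0369, 0.1175]
ee_rot: [-3.14, -0.0, -1.491]
force: [0.6, 0.7, -0.0]
width: 0.0005
gripper_force: 0.0
```

```bash
python3 - <<'E'
from h import *
f=arm.grab_frame('scene'); s=arm.get_state(); print(s['t'],s['eef_pos'],s['ee_rot'],s['q'])
print(proj(f,s['eef_pos']))
a=cv2.resize(f['pixels'][120:260,195:345],None,fx=4,fy=4,interpolation=cv2.INTER_CUBIC)
cv2.imwrite('pics/s2.png',a[...,::-1])
E
```

```text
4.15 [ 0.56288732 -0.0368075   0.11774461] [-3.13984050e+00  2.17376356e-05 -1.49084667e+00] [ 2.81872621e-01  2.72814277e-01 -3.82247805e-01  4.16819027e-04
 -9.14013375e-01 -2.02177202e-01]
[np.float64(299.39841124351005), np.float64(181.0475283839242)]
```

View pics/s2.png

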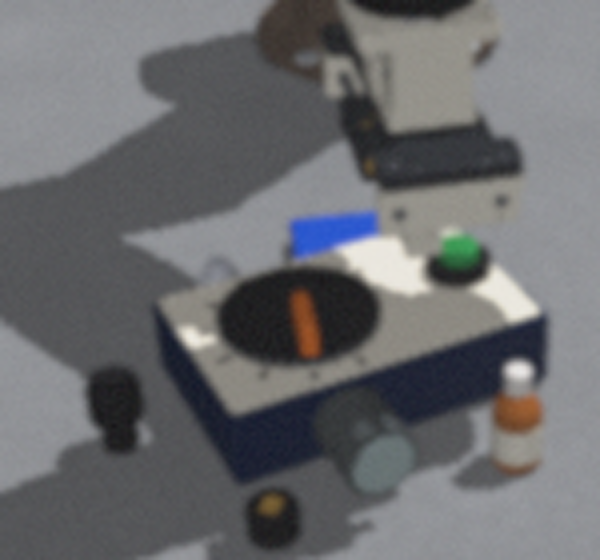

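The wing and dial are unchanged and the gripper hovers to the right of the dial, with its body hiding the fingers. Next I move over to the start side and go down.

>>> carry_out(
  commands=[
    [0.25, -0.5, 0, 0],
    [0.52, -0.96, 0, 0],
    [0.52, -0.96, 0, 0],
    [0.52, -0.96, -0.2, 0],
    [0.52, -0.96, -0.4, 0],
    [0.52, -0.96, -0.6, 0],
    [0.52, -0.96, -0.8, 0],
    [0.52, -0.96, -0.84, 0],
    [0.52, -0.96, -0.84, 0],
    [0.52, -0.96, -0.84, 0],
  ],
)

```text
t: 5.4
eef_pos: [0.5884, -0.0849, 0.0749]
ee_rot: [-3.141, -0.0, -1.491]
force: [-1.0, 0.5, -0.7]
width: 0.0005
gripper_force: 0.0
```

```bash
cat > plan.py <<'E'
from h import *
import sys
# rows: finger frame angles (deg of wing angle) from a0 to a1, s offset
C=np.array([.549,-.112]); r=.042
def P(th,s):
    t=np.radians(th); return C+r*np.array([np.cos(t),np.sin(t)])+s*np.array([-np.sin(t),np.cos(t)])
def plan(ths,ss):
    st=arm.get_state(); p=st['eef_pos']; y=np.degrees(st['ee_rot'][2]); print(st['t'],p.round(4),y,st['force'].round(1))
    for th,s in zip(ths,ss):
        q=P(th,s); dy=(th-90-y+180)%360-180
        print([*(np.round((q-p[:2])/.05,2)).tolist(),round((.076-p[2])/.05,2),round(dy/6,2)])
E
python3 - <<'E'
from plan import *
plan(np.r_[4.5,4.5,np.linspace(4.5,-25.5,8)],np.r_[.020,.0155,np.full(8,.0145)])
E
```

```text
5.4 [ 0.5884 -0.0849  0.0749] -85.43275519311369 [-1.   0.5 -0.7]
[0.02, -0.08, np.float64(0.02), np.float64(-0.01)]
[0.02, -0.17, np.float64(0.02), np.float64(-0.01)]
[0.03, -0.19, np.float64(0.02), np.float64(-0.01)]
[0.05, -0.25, np.float64(0.02), np.float64(-0.73)]
[0.07, -0.31, np.float64(0.02), np.float64(-1.44)]
[0.08, -0.38, np.float64(0.02), np.float64(-2.15)]
[0.09, -0.44, np.float64(0.02), np.float64(-2.87)]
[0.1, -0.51, np.float64(0.02), np.float64(-3.58)]
[0.1, -0.58, np.float64(0.02), np.float64(-4.3)]
[0.09, -0.64, np.float64(0.02), np.float64(-5.01)]
```

>>> carry_out(
  commands=[
    [0.02, -0.08, 0.02, 0],
    [0.02, -0.17, 0.02, 0],
    [0.03, -0.2, 0.02, 0],
    [0.05, -0.25, 0.02, -0.7],
    [0.07, -0.31, 0.02, -1.4],
    [0.08, -0.38, 0.02, -2.1],
    [0.09, -0.44, 0.02, -2.9],
    [0.1, -0.51, 0.02, -3.6],
    [0.1, -0.58, 0.02, -4.3],
    [0.09, -0.64, 0.02, -5],
  ],
)

```text
t: 6.65
eef_pos: [0.5932, -0.1167, 0.0757]
ee_rot: [-3.141, 0.002, -2.018]
force: [1.2, 9.1, -0.4]
width: 0.0007
gripper_force: 4.2
```

```bash
python3 - <<'E'
from plan import *
plan(np.linspace(-27.5,-55.5,10),np.full(10,.0145))
f=arm.grab_frame('top'); a=cv2.resize(f['pixels'][142:262,281:431],None,fx=4,fy=4,interpolation=cv2.INTER_CUBIC)
g=arm.grab_frame('scene'); b=cv2.resize(g['pixels'][137:257,195:345],None,fx=4,fy=4,interpolation=cv2.INTER_CUBIC)
cv2.imwrite('pics/c3.png',cv2.resize(np.vstack([a,b])[...,::-1],(375,600)))
E
```

```text
6.65 [ 0.5932 -0.1167  0.0757] -115.60903197974173 [ 1.2  9.1 -0.4]
[-0.0, -0.04, np.float64(0.01), np.float64(-0.32)]
[-0.01, -0.09, np.float64(0.01), np.float64(-0.83)]
[-0.02, -0.13, np.float64(0.01), np.float64(-1.35)]
[-0.04, -0.18, np.float64(0.01), np.float64(-1.87)]
[-0.05, -0.22, np.float64(0.01), np.float64(-2.39)]
[-0.07, -0.27, np.float64(0.01), np.float64(-2.91)]
[-0.09, -0.31, np.float64(0.01), np.float64(-3.43)]
[-0.12, -0.35, np.float64(0.01), np.float64(-3.94)]
[-0.14, -0.4, np.float64(0.01), np.float64(-4.46)]
[-0.17, -0.43, np.float64(0.01), np.float64(-4.98)]
```

View pics/c3.png

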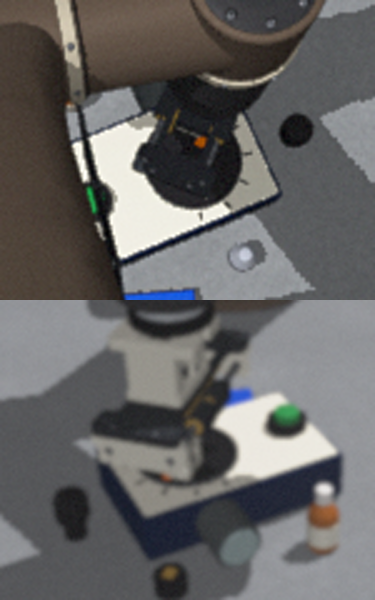

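```bash
cat >> plan.py <<'E'
def wing():
    for n in ('top','scene'):
        f=arm.grab_frame(n); hsv=cv2.cvtColor(f['pixels'],cv2.COLOR_RGB2HSV)
        p=proj(f,[*C,.08]); o=(hsv[...,0]<16)&(hsv[...,1]>150)&(hsv[...,2]>80)
        yy,xx=np.mgrid[:400,:640]; o&=np.hypot(xx-p[0],yy-p[1])<32
        ys,xs=np.nonzero(o); 
        if len(xs)==0: print(n,'none'); continue
        Q=np.array([atz(f,(a,b),.088)[:2] for a,b in zip(xs,ys)])-C; Q=Q[np.hypot(*Q.T)<.06]
        m=np.median(Q,0) if len(Q) else [0,0]; print(n,len(Q),'ang',np.degrees(np.arctan2(m[1],m[0])).round(1),'r',np.hypot(*m).round(4))
E
python3 - <<'E'
from plan import *
wing(); print(arm.get_state()['force'])
E
```

```text
top 15 ang -28.5 r 0.0159
scene none
[0.84217525 5.04294126 0.23223278]
```

>>> carry_out(
  commands=[
    [0, -0.04, 0, -0.3],
    [-0.01, -0.09, 0, -0.8],
    [-0.02, -0.13, 0, -1.35],
    [-0.04, -0.18, 0, -1.9],
    [-0.05, -0.22, 0, -2.4],
    [-0.07, -0.27, 0, -2.9],
    [-0.09, -0.31, 0, -3.4],
    [-0.12, -0.35, 0, -3.9],
    [-0.14, -0.4, 0, -4.4],
    [-0.15, -0.41, 0, -4.7],
  ],
)

```text
t: 8.1
eef_pos: [0.5854, -0.1377, 0.0757]
ee_rot: [-3.141, 0.001, -2.508]
force: [1.0, -0.4, -0.3]
width: 0.0007
gripper_force: 0.6
```

```bash
python3 - <<'E'
from plan import *
wing(); plan(np.linspace(-57.5,-83,10),np.full(10,.0145))
E
```

```text
top none
scene none
8.2 [ 0.5853 -0.1376  0.0757] -143.66219320726037 [ 2.  -0.3  0.2]
[-0.03, -0.04, np.float64(0.01), np.float64(-0.64)]
[-0.06, -0.07, np.float64(0.01), np.float64(-1.11)]
[-0.09, -0.11, np.float64(0.01), np.float64(-1.58)]
[-0.12, -0.14, np.float64(0.01), np.float64(-2.06)]
[-0.15, -0.17, np.float64(0.01), np.float64(-2.53)]
[-0.19, -0.19, np.float64(0.01), np.float64(-3.0)]
[-0.22, -0.22, np.float64(0.01), np.float64(-3.47)]
[-0.26, -0.24, np.float64(0.01), np.float64(-3.95)]
[-0.3, -0.27, np.float64(0.01), np.float64(-4.42)]
[-0.34, -0.29, np.float64(0.01), np.float64(-4.89)]
```

>>> carry_out(
  commands=[
    [-0.03, -0.04, 0, -0.6],
    [-0.06, -0.07, 0, -1.1],
    [-0.09, -0.11, 0, -1.6],
    [-0.12, -0.14, 0, -2.1],
    [-0.15, -0.17, 0, -2.5],
    [-0.19, -0.19, 0, -3],
    [-0.22, -0.22, 0, -3.5],
    [-0.26, -0.24, 0, -3.9],
    [-0.3, -0.27, 0, -4.4],
    [-0.32, -0.28, 0, -4.65],
  ],
)

```text
t: 9.45
eef_pos: [0.5689, -0.1515, 0.0756]
ee_rot: [-3.142, -0.0, -2.994]
force: [-0.8, -0.5, -0.7]
width: 0.0004
gripper_force: 0.0
```

```bash
python3 - <<'E'
from plan import *
wing(); plan(np.linspace(-83,-105,10),np.full(10,.0145))
E
```

```text
top 3 ang -77.2 r 0.0142
scene 24 ang -44.7 r 0.0219
9.55 [ 0.569  -0.1515  0.0756] -171.51972093814442 [-0.1  0.1  0.6]
[-0.01, -0.01, np.float64(0.01), np.float64(-0.25)]
[-0.04, -0.02, np.float64(0.01), np.float64(-0.65)]
[-0.08, -0.04, np.float64(0.01), np.float64(-1.06)]
[-0.11, -0.05, np.float64(0.01), np.float64(-1.47)]
[-0.15, -0.06, np.float64(0.01), np.float64(-1.88)]
[-0.19, -0.07, np.float64(0.01), np.float64(-2.28)]
[-0.22, -0.08, np.float64(0.01), np.float64(-2.69)]
[-0.26, -0.09, np.float64(0.01), np.float64(-3.1)]
[-0.3, -0.09, np.float64(0.01), np.float64(-3.51)]
[-0.34, -0.1, np.float64(0.01), np.float64(-3.91)]
```

```bash
python3 - <<'E'
from plan import *
f=arm.grab_frame('top'); a=cv2.resize(f['pixels'][142:262,281:431],(400,320),interpolation=cv2.INTER_CUBIC)
g=arm.grab_frame('scene'); b=cv2.resize(g['pixels'][137:257,195:345],(400,320),interpolation=cv2.INTER_CUBIC)
cv2.imwrite('pics/c4.png',np.hstack([a,b])[...,::-1])
E
```

```text
(no output)
```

View pics/c4.png

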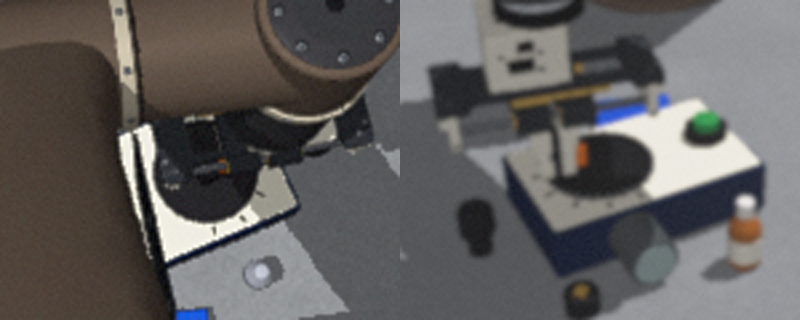

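The scene view shows the finger against the outer face of the wing, with the wing's inner end visible in orange behind it. That fits the third click. The last click comes next.

>>> carry_out(
  commands=[
    [-0.01, -0.01, 0, -0.25],
    [-0.04, -0.02, 0, -0.65],
    [-0.08, -0.04, 0, -1.05],
    [-0.11, -0.05, 0, -1.45],
    [-0.15, -0.06, 0, -1.9],
    [-0.19, -0.07, 0, -2.3],
    [-0.22, -0.08, 0, -2.7],
    [-0.26, -0.09, 0, -3.1],
    [-0.3, -0.09, 0, -3.5],
    [-0.34, -0.1, 0, -3.9],
  ],
)

```text
t: 10.9
eef_pos: [0.5523, -0.1564, 0.0756]
ee_rot: [3.142, 0.0, 2.879]
force: [-0.4, -0.5, 0.0]
width: 0.0004
gripper_force: 0.0
```

```bash
python3 - <<'E'
from plan import *
plan(np.linspace(-105,-111,4),np.full(4,.0145))
plan([-105,-105],[.025,.035])
wing()
E
```

```text
10.9 [ 0.5523 -0.1564  0.0756] 164.95322704147605 [-0.4 -0.5  0. ]
[-0.0, 0.0, np.float64(0.01), np.float64(0.01)]
[-0.03, 0.0, np.float64(0.01), np.float64(-0.33)]
[-0.06, -0.0, np.float64(0.01), np.float64(-0.66)]
[-0.1, 0.0, np.float64(0.01), np.float64(-0.99)]
10.9 [ 0.5523 -0.1564  0.0756] 164.95322704147605 [-0.4 -0.5  0. ]
[0.2, -0.05, np.float64(0.01), np.float64(0.01)]
[0.39, -0.1, np.float64(0.01), np.float64(0.01)]
top 5 ang -113.9 r 0.0481
scene 52 ang -72.2 r 0.0198
```

>>> carry_out(
  commands=[
    [0.2, -0.05, 0, 0],
    [0.39, -0.1, 0, 0],
    [0.39, -0.1, 0.4, 0],
    [0.39, -0.1, 1, 0],
    [0.39, -0.1, 1.6, 0],
    [0.1, 0.6, 1.6, 0],
    [-0.2, 1.4, 1.6, 0],
    [-0.5, 2.2, 1.6, 0],
    [-0.83, 3.05, 1.6, 0],
    [-0.83, 3.05, 1.6, 0],
  ],
)

```text
t: 12.25
eef_pos: [0.5106, -0.0017, 0.156]
ee_rot: [3.141, 0.001, 2.885]
force: [0.1, 0.0, 0.9]
width: 0.0004
gripper_force: 0.0
```

```bash
python3 - <<'E'
from plan import *
s=arm.get_state(); print(s['t'],s['eef_pos'],s['q'].round(2)); wing()
f=arm.grab_frame('top'); a=cv2.resize(f['pixels'][142:262,281:431],(400,320),interpolation=cv2.INTER_CUBIC)
g=arm.grab_frame('scene'); b=cv2.resize(g['pixels'][137:257,195:345],(400,320),interpolation=cv2.INTER_CUBIC)
cv2.imwrite('pics/c5.png',np.hstack([a,b])[...,::-1])
E
```

```text
12.25 [ 0.51063364 -0.00169883  0.15601486] [ 0.38  0.15 -0.45 -0.   -0.98 -2.21]
top 71 ang -121.1 r 0.0307
scene 116 ang -89.0 r 0.0275
```

View pics/c5.png

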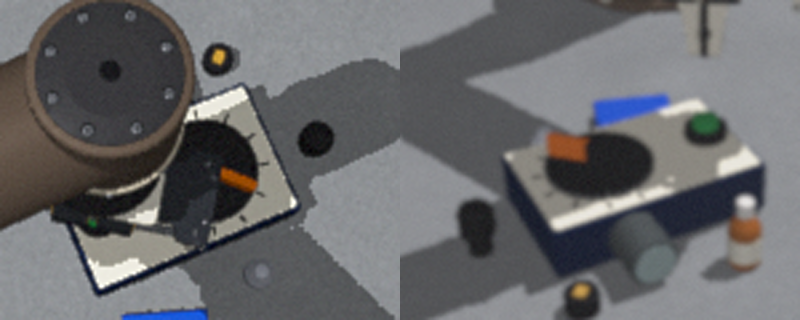

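The wing points at the mark of the fourth click on (crop (258,187), about −115°), the dial is free and the bystanders are in place. Now I press the button.

>>> carry_out(
  commands=[
    [0, -0.04, -0.5, 0],
    [0, -0.04, -1, 0],
    [0, -0.04, -1.3, 0],
    [0, -0.04, -1.45, 0],
    [0, -0.04, -1.5, 0],
    [0, -0.04, -1.55, 0],
    [0, -0.04, -1.6, 0],
    [0, -0.04, -1.65, 0],
    [0, -0.04, -1.68, 0],
    [0, -0.04, -1.68, 0],
  ],
)

```text
t: 13.7
eef_pos: [0.5112, -0.0062, 0.0755]
ee_rot: [-3.142, 0.002, 2.883]
force: [-16.1, -0.3, 41.3]
width: 0.0004
gripper_force: 21.0
```

```bash
python3 - <<'E'
from plan import *
s=arm.get_state(); print(s['eef_pos'],s['force'],s['moment'])
g=arm.grab_frame('scene'); cv2.imwrite('pics/c6.png',cv2.resize(g['pixels'][110:230,235:355],(600,600),interpolation=cv2.INTER_CUBIC)[...,::-1])
E
```

```text
[ 0.51115999 -0.00617946  0.0755344 ] [-16.10895262  -0.25476113  41.27180525] [-0.22931905  5.62465734 -0.05292757]
```

View pics/c6.png

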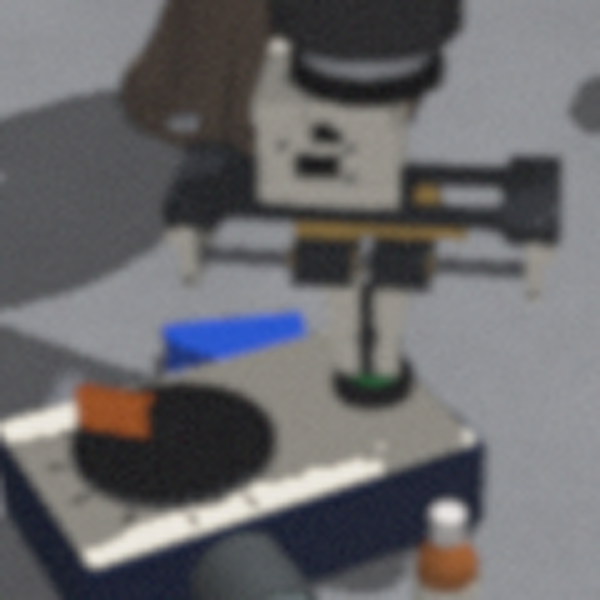

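The two shut fingers span about 40 mm and sit on the collar rim, with 41 N at z = 75.5 mm, so the button isn't fully down. I'll lift, half open the gripper, and press with a single finger inside the collar.

>>> carry_out(
  commands=[
    [0, 0, 0.2, 0],
    [0, 0, 0.4, 0],
    [0, 0, 0.7, 0],
    [0.09, 0.3, 0.7, 0],
    [0.18, 0.62, 0.7, 0],
    [0.18, 0.62, 0.7, 0],
    [0.18, 0.62, 0.7, 0],
    [0.18, 0.62, 0.7, 0],
    [0.18, 0.62, 0.7, 0],
    [0.18, 0.62, 0.7, 0],
  ],
  claw=0.5,
)

```text
t: 15.0
eef_pos: [0.5195, 0.0249, 0.1066]
ee_rot: [3.142, -0.0, 2.881]
force: [0.3, -0.6, 1.1]
width: 0.0436
gripper_force: 0.0
```

```bash
python3 - <<'E'
from plan import *
s=arm.get_state(); print(s['t'],s['eef_pos'],s['width'],s['force'])
g=arm.grab_frame('scene'); B=np.array([.511,-.004])
print([np.round(proj(g,[*B,z])-np.array([235,110]),1)*5 for z in (.078,.06)])
cv2.imwrite('pics/c7.png',cv2.resize(g['pixels'][110:230,235:355],(600,600),interpolation=cv2.INTER_CUBIC)[...,::-1])
hsv=cv2.cvtColor(g['pixels'],cv2.COLOR_RGB2HSV); m=(hsv[...,0]>50)&(hsv[...,0]<85)&(hsv[...,1]>110)&(hsv[...,2]>40); m[:,:290]=0;m[:,330:]=0
ys,xs=np.nonzero(m[160:210]); print(xs.min(),xs.max(),ys.min()+160,ys.max()+160,len(xs))
E
```

```text
15.0 [0.51953249 0.02486664 0.1065659 ] 0.04360588797077102 [ 0.33644308 -0.61922385  1.10608962]
[array([372., 360.]), array([372. , 388.5])]
304 314 180 186 55
```

View pics/c7.png

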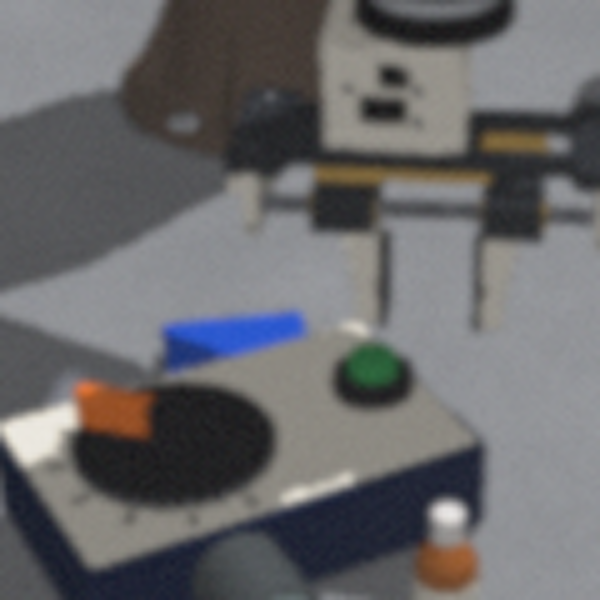

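The button is up again, with green at crop (372,362). The left finger's tapered tip hangs right above it at about (371,320), so I go straight down.

>>> carry_out(
  commands=[
    [-0.02, -0.02, -0.2, 0],
    [-0.02, -0.02, -0.4, 0],
    [-0.02, -0.02, -0.5, 0],
    [-0.02, -0.02, -0.55, 0],
    [-0.02, -0.02, -0.58, 0],
    [-0.02, -0.02, -0.61, 0],
    [-0.02, -0.02, -0.64, 0],
    [-0.02, -0.02, -0.66, 0],
    [-0.02, -0.02, -0.68, 0],
    [-0.02, -0.02, -0.68, 0],
  ],
)

```text
t: 16.3
eef_pos: [0.5186, 0.0238, 0.0755]
ee_rot: [-3.141, 0.001, 2.882]
force: [-14.4, 1.0, 34.3]
width: 0.0438
gripper_force: 17.1
```

```bash
python3 - <<'E'
from plan import *
s=arm.get_state(); print(s['t'],s['eef_pos'],s['width'],s['force'])
E
```

```text
16.3 [0.51862424 0.0238382  0.07551831] 0.04376210814649592 [-14.37586921   0.97859551  34.33542988]
```

Same stop height, so I'll check the force a bit higher up to tell button travel from the rim.

>>> carry_out(
  commands=[
    [0, 0, 0.05, 0],
    [0, 0, 0.08, 0],
    [0, 0, 0.1, 0],
    [0, 0, 0.1, 0],
    [0, 0, 0.1, 0],
    [0, 0, 0.1, 0],
    [0, 0, 0.1, 0],
    [0, 0, 0.1, 0],
    [0, 0, 0.1, 0],
    [0, 0, 0.1, 0],
  ],
)

```text
t: 17.55
eef_pos: [0.5186, 0.0241, 0.0776]
ee_rot: [3.142, 0.0, 2.881]
force: [-1.7, -1.1, 3.8]
width: 0.0439
gripper_force: 2.0
```

```bash
python3 - <<'E'
from plan import *
for i in range(6):
    g=arm.grab_frame('scene'); s=arm.get_state(); print(s['eef_pos'],s['force'].round(2))
cv2.imwrite('pics/c8.png',cv2.resize(g['pixels'][155:205,275:345],(700,500),interpolation=cv2.INTER_CUBIC)[...,::-1])
E
```

```text
[0.51867194 0.02407001 0.07758191] [-2.35 -0.92  3.5 ]
[0.51863077 0.02404273 0.07757079] [-2.11 -1.51  3.66]
[0.51863677 0.0240658  0.07756536] [-1.11 -1.89  3.83]
[0.5186239  0.02405988 0.07756727] [-2.4  -2.37  4.27]
[0.51861374 0.02404172 0.07757236] [-1.34 -1.81  4.14]
[0.51864387 0.02405411 0.07759396] [-1.31 -2.3   3.38]
```

View pics/c8.png

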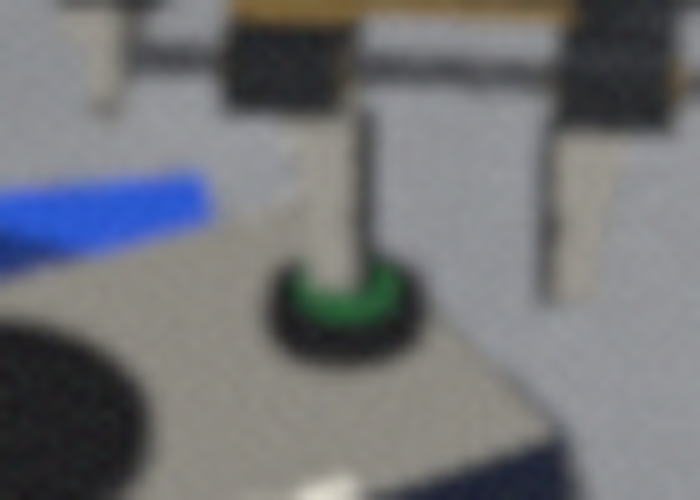

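At z = 77.6 mm the spring already pushes back with 3.8 N and the finger sits inside the green cap. So the 75.5 mm stop was the button's own bottom, and the button has been fully pressed. Now I lift off and retreat.

>>> carry_out(
  commands=[
    [0, 0, 0.3, 0],
    [0, 0, 0.8, 0],
    [0, 0, 1.4, 0],
    [0, 0, 2, 0],
    [0, 0.5, 2.2, 0],
    [0, 1.3, 2.2, 0],
    [0, 2.2, 2.2, 0],
    [0, 3.1, 2.2, 0],
    [-0.2, 4, 2.2, 0],
    [-0.2, 4, 2.2, 0],
  ],
)

```text
t: 19.1
eef_pos: [0.5084, 0.2272, 0.1883]
ee_rot: [3.14, 0.001, 2.884]
force: [0.8, -0.5, -0.2]
width: 0.0438
gripper_force: 0.0
```

```bash
python3 - <<'E'
from plan import *
s=arm.get_state(); print(s['t'],s['eef_pos'],s['force']); wing()
f=arm.grab_frame('top'); a=cv2.resize(f['pixels'][142:292,281:431],(400,400),interpolation=cv2.INTER_CUBIC)
g=arm.grab_frame('scene'); b=cv2.resize(g['pixels'][127:277,195:345],(400,400),interpolation=cv2.INTER_CUBIC)
cv2.imwrite('pics/c9.png',np.hstack([a,b])[...,::-1])
t=np.radians(-115.5); print(proj(f,[C[0]+.048*np.cos(t),C[1]+.048*np.sin(t),.09]))
Z=dict(objective=0,oil_bottle=0,slide_case=0,specimen=0,eyepiece=0,mount_box=0,cleaner_jar=0)
for k,z in Z.items():
    for r in arm.mark_of(f,k)[:1]: print(k,round(r['conf'],2),np.round(r['uv'],1),np.round(atz(f,r['uv'],z),3))
E
```

```text
19.1 [0.50838774 0.22716745 0.18828976] [ 0.78061567 -0.52304732 -0.19076735]
top 78 ang -120.0 r 0.0324
scene 120 ang -91.6 r 0.0279
[np.float64(375.9720246074557), np.float64(210.32677242321756)]
objective 0.65 [375.8 242. ] [ 0.456 -0.161  0.   ]
oil_bottle 0.66 [306.2 181.6] [0.636 0.019 0.   ]
slide_case 0.76 [342.9 269.3] [ 0.388 -0.066  0.   ]
specimen 0.59 [359.1 164.4] [ 0.677 -0.133  0.   ]
eyepiece 0.55 [395.  196.7] [ 0.579 -0.225  0.   ]
mount_box 0.65 [173.7 248.3] [0.47  0.389 0.   ]
cleaner_jar 0.89 [464.1 240.4] [ 0.447 -0.401  0.   ]
```

View pics/c9.png

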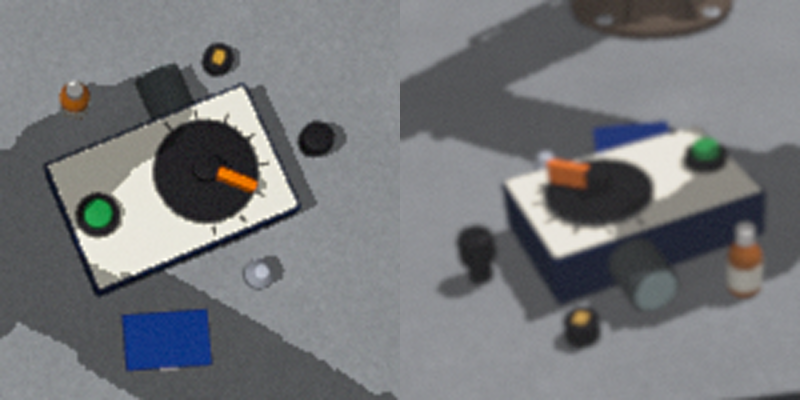

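The wing stands on the mark four clicks on, with the last two marks still free at crop (243,218) and (214,230). The button is up, the bystanders are in place and the arm is clear.

```bash
python3 -c "
from station import arm
print(arm.job_done())"
```

```text
the job is handed in; nothing more can be done
None
```

The dial was turned exactly four clicks clockwise, the green shutter button was pressed fully down and came back up, and the bystanders stayed in place; the job is handed in, but no verdict came back.

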